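Meter two soap bars from the hopper into the tray

TASK

The steel tray is stored with its handle under the slate ledge: get it out and slide it, plain end first, under the soap hopper until it meets the stop bar, with the handle left sticking out. Then draw the hopper's bottom gate only partly open, so that just two of the four soap bars drop into the tray, and push the gate fully shut again. Leave the tray in its place under the hopper, the other two bars in the hopper, and everything else where it stands.

Things in the scene. Friction and masses are not known exactly. Their poses are not given: they have to be found in the camera images.
- hopper: Fixed soap hopper on four wooden legs: a box 84 (x) by 152 (y) mm with clear windows on its x sides, wooden ends and two flared steel lips on top (192 mm high, out to x = +-83). Origin on the slab under its middle, z up. Inside, four lanes 32 mm wide with steel dividers lie side by side along its y, at y = -54, -18, 18, 54; one soap bar stands in each, on the gate.
- tray_home (a point): Point on the slab under the hopper (hopper x 0, y +2 mm) where the tray's origin lies when fully home. The tray goes in along hopper +y from the -y side until it meets a wooden stop bar, 30 mm high, whose near face is at hopper y +88. Below the gate (underside z = 94) the space is free; legs at x = +-82, y = +-69 leave 150 mm between them in x.
- gate (a joint): Opening in m of the sliding bottom gate (z = 94 to 100 mm): 0 shut, to 0.15. Slides along hopper +y with some 3 N of friction plus the bars', stays where left, starts 0 to 0.008. Its trailing edge is at hopper y = -76 mm + opening: it uncovers the lanes in turn from the -y end and each bar drops then: bar1 near 0.035, bar2 near 0.07, bar3 not before 0.09; 0.08 drops two.
- gate_grip (a point): Grip point on the gate's handle, an upright wooden post 22 mm in diameter, top at z = 185 mm, outside the hopper's +y end. On its axis, 20 mm below the top, at hopper y = 118 mm + opening; moves with the gate. The hopper's end wall is 42 mm from the axis when shut.
- tray: Loose open steel tray, 112 (x) by 172 (y) by 34 mm high, 0.4 kg, walls and floor 4 mm thick, except the plain end wall at +y, which is 9 mm thick. A wooden handle sticks out of the -y end. Origin: middle of the underside. It starts with the handle and the last 10 mm or so of the -y end under the ledge.
- tray_lip (a point): Middle of the top of the tray's plain end wall (tray x 0, y +81.5, z 34 mm), 9 mm thick along tray y; free to pinch from above, one finger inside the tray.
- tray_handle (a point): Grip point at the middle of the tray's handle (tray x 0, y -128, z 26 mm). The handle is 20 mm wide (x), 12 mm thick (z = 20 to 32) and ends at y = -158.
- ledge: Fixed slate ledge: slab 220 (x) by 150 (y) by 20 mm on two brick feet, its top at z = 85 mm, underside 65 mm; feet leave 170 mm clear between them in x. Origin on the work surface under its middle. The tray comes out along the ledge's +y. A jar and a pumice stone stand on it.
- bar1: Cream soap bar 70 (x) by 26 (y) by 44 (z) mm, 0.1 kg, origin at its centre; stands in the hopper's first lane, at the -y end. Its centre is at hopper z 122 mm while in the hopper.
- bar2: Like bar1, in the second lane (y -18).
- bar3: Like bar1, in the third lane (y +18); stays in the hopper.
- bar4: Like bar1, in the fourth lane (y +54), next to the gate's handle; stays in the hopper.
- lota: Bystander: round steel lota 100 mm wide, 88 mm high, behind the hopper. Origin under its middle.
- soap_box: Bystander: red plastic soap box with snap lid, 113 by 78 by 42 mm. Origin under its middle.
- hairbrush: Bystander: wooden hairbrush 200 mm long, 32 mm high, lying beside the hopper, beyond the stop bar, below the way of the gate handle. Origin near its middle, on the slab.
- jar: Bystander: glass jar with twist cap, 66 mm wide, 90 mm high, on the ledge. Origin under its middle.
- mug: Bystander: white plastic mug 80 mm wide, 90 mm high. Origin under its middle.
- pumice: Bystander: grey pumice stone 85 by 50 by 34 mm, on the ledge. Origin under its middle.
- oil_bottle: Bystander: amber glass bottle 56 mm wide, 150 mm high. Origin under its middle.
Not all that is in view belongs to the job. Leave any blue look-alike of the bar2 alone.

How it is judged:
On the way, in this order (a step that is already met when the one before it is completed fails the run):
1. the tray is home under the hopper, handle out and let go, the gate still shut (x of tray in the frame of hopper between -0.025 and 0.025 m and y of tray in the frame of hopper between -0.02 and 0.02 m and y of tray_handle in the frame of hopper below -0.09 m and angle between tray's own z axis and vertical below 0.08 rad and value of joint gate below 0.02 m and contact force between the fingers and tray below 0.2 N), for 0.2 s.
2. with the gate partly open, two bars lie in the tray and two remain in the hopper (x of bar1 in the frame of tray between -0.054 and 0.054 m and y of bar1 in the frame of tray between -0.084 and 0.084 m and z of bar1 in the frame of tray between 0 and 0.075 m and x of bar2 in the frame of tray between -0.054 and 0.054 m and y of bar2 in the frame of tray between -0.084 and 0.084 m and z of bar2 in the frame of tray between 0 and 0.075 m and z of each of bar3, bar4 in the frame of hopper above 0.11 m and x of bar3 in the frame of hopper between -0.04 and 0.04 m and x of bar4 in the frame of hopper between -0.04 and 0.04 m and value of joint gate above 0.05 m), for 0.2 s.
At the end, for the whole second after the job is handed in: The tray lies flat under the hopper, within 20 mm of the hopper's middle along its y (home against the stop is +2 mm) and 25 mm across, its handle out on the -y side; bar1 and bar2 lie in it, bar3 and bar4 are still in the hopper, the gate is shut to within 8 mm, all at rest and released (x of tray in the frame of hopper between -0.025 and 0.025 m and y of tray in the frame of hopper between -0.02 and 0.02 m and y of tray_handle in the frame of hopper below -0.09 m and angle between tray's own z axis and vertical below 0.08 rad and x of bar1 in the frame of tray between -0.054 and 0.054 m and y of bar1 in the frame of tray between -0.084 and 0.084 m and z of bar1 in the frame of tray between 0 and 0.075 m and x of bar2 in the frame of tray between -0.054 and 0.054 m and y of bar2 in the frame of tray between -0.084 and 0.084 m and z of bar2 in the frame of tray between 0 and 0.075 m and z of each of bar3, bar4 in the frame of hopper above 0.11 m and x of bar3 in the frame of hopper between -0.04 and 0.04 m and x of bar4 in the frame of hopper between -0.04 and 0.04 m and value of joint gate below 0.008 m and linear speed of each of tray, bar1, bar2, bar3, bar4 below 0.03 m/s); the robot touches nothing.
It fails at once if a bystander is moved by more than 40 mm (distance of any of lota, soap_box, hairbrush, jar, mug, pumice, oil_bottle from where it was at the start of the episode above 0.04 m).
It also fails if it takes over 59 s, if anything falls off the work surface, if the arm or the gripper's body presses on something with over 40 N, if the wrist force passes 120 N, or if a joint passes its speed limit or range.

ROBOT

A 6-joint arm with a two-finger parallel gripper is mounted at the origin on the work surface. World frame = base frame: x ahead of the robot, y to its left, z up, the work surface at z = 0. Lengths are in m, angles in rad, forces in N, time in s.
With the tool pointing down it reaches from about 0.375 to 0.925 m from the base axis. Payload 5.7 kg.
Tool frame: the origin (TCP) lies midway between the tips of the shut fingers; the grasp point (between the pads) lies 19 mm behind it (env.tcp_to_grasp is the distance from the TCP to the grasp point, in m); z points along the fingers, y is the line along which they close (so a half turn about z gives the same grasp; the last joint's range is limited). The gripper opens to 88 mm and grips with 3 to 60 N. Pads are 20 mm wide; open, the fingers measure 115 mm over their backs; the gripper's body (75 mm by 178 mm) begins 61 mm behind the grasp point.
Start: joints at [1.15, 0.359, 1.51, -0, 1.272, -0.115], TCP at [0.181, 0.572, 0.223] pointing down, gripper open.
Joint ranges: [-2.97, 2.97], [-1.01, 2.36], [0.21, 2.38], [-0.96, 4.11], [0.2, 2.71], [-2.98, 2.98]. Speed limits (rad/s): [2.39, 2.39, 3.14, 3.14, 3.14, 3.14].

INTERFACE

Orientations are given as [roll, pitch, yaw] about the fixed x, y, z axes, in that order (R = Rz(yaw) Ry(pitch) Rx(roll)).
In Python, from plant import env, imaging, job, spotter gives the robot as it stands.
- The arm moves only by the shell command python3 -m jog 'ROWS' [FORCE]. ROWS is JSON, a list of rows, each a list of 3 entries, a list of its own where there are three numbers: the turn, a rotation vector about the world's x, y, z in degrees, then the shift along the world's x, y, z in cm, then the opening, from -1 (shut) to 1 (fully open). A call has 1 to 5 rows; each row shifts and turns the commanded pose from where the row before left it; what a row does not reach is not made up. A row lasts 1/8 s, in which the tool goes at most 62.5 mm and 10.7 degrees, less where a joint would pass 70% of its speed; a pose out of reach is approached as far as the arm can. A call is refused whole if a number of a shift passes 6.25 or a number of a turn 10.7, either way. A call with a gripper value outside its range is refused whole. The fingers move at their own pace and stop on an object; FORCE is the grip in N (left out, the last holds). Time passes only in rows, so rows that do not move let the fingers close. It gives the time, the measured TCP pose, the force, the opening and the grip force at its end, in the units of the state.
- env.state(): the state, without advancing time (a new reading comes with each control period).
- imaging.capture(name): name is "scene" or "top" or "wrist"; returns the picture (400x640x3 uint8, blue, green, red); there is no depth.
- imaging.calibration(name): a dict with "camera_matrix" (3x3 intrinsics, pixels), "camera_from_world" (4x4, takes a point from world to camera coordinates); the wrist camera has in their place "hand_eye" (4x4, takes a point from camera to tool coordinates, whose origin is the TCP and whose axes are the flange's). Camera axes: x right, y down, z forward; pixel columns grow to the right and rows downward; lengths in m; the calibration is good to about 2 mm. A picture is of the moment at which its call begins: read the wrist's pose just before it. calibration takes no time and is no camera call.
- job.job_done(): hands the job in; it is judged then, once.
Trained networks look in the newest picture that a camera, given by its name, has taken for a name from the list of things; names that differ only in an ending like _2 or _b are one class to them, and where a whole thing is asked for, a point or a joint stands for the part that bears it (a point fixed in the world has none). Each returns a list of dicts, best first, with "p" (0 to 1); they miss things now and then, are a little off and sometimes report something else, mostly with a low value. They report only what shows in the picture. A call takes as long as a camera call. They do not tell look-alikes from the thing itself.
- spotter.boxes_of(camera, target): "rect" ([left, top, right, bottom] in pixels, round what is visible of it).
The state is a dict: "t": time; "q": joint angles; "joint_vel": joint speeds; "effort": joint torques, N m; "eef_pos": TCP position; "ee_rot": TCP orientation; "contact_force": force on the tool from outside, world axes, zero at the start; "torque": the same for the moment, N m; "finger_gap": finger opening in m; "grasp_force": force on a finger pad.
Only numpy, scipy, OpenCV 4.12 (cv2) and the standard library are available. Lean on these libraries where they do the work, as an engineer would, in place of code of your own. Each camera call takes 0.05 s, during which the arm holds its last target. There are 200 camera calls.

## Working session

There is one attempt and no reset: what is moved stays moved. The work goes in short steps, Python scripts to look and compute and a shell command to move; the robot and the scene stay as the last step left them, time stands still between calls to the robot, and variables do not carry over. Pictures are saved under pics/ and viewed, at most 10 in all, crops included, and the job is handed in when it is done.

```bash
mkdir -p pics; ls; python3 - <<'E'
from plant import env, imaging, job, spotter
import cv2, numpy as np
for n in ("scene","top"):
    im=imaging.capture(n); cv2.imwrite(f"pics/{n}0.png",im)
    c=imaging.calibration(n); print(n,np.round(c["camera_matrix"],1).tolist(),np.round(c["camera_from_world"],4).tolist())
    for t in ("hopper","tray","tray_handle","gate_grip","ledge","bar1","jar","pumice"):
        print(t,[(np.round(b["rect"]).tolist(),round(b["p"],2)) for b in spotter.boxes_of(n,t)[:3]])
print(env.state())
E
```

```text
pics
scene [[385.9, 0.0, 319.9], [0.0, 385.9, 198.4], [0.0, 0.0, 1.0]] [[0.6642, 0.7475, 0.007, -0.3618], [0.5374, -0.4709, -0.6996, -0.2396], [-0.5197, 0.4685, -0.7145, 1.4606], [0.0, 0.0, 0.0, 1.0]]
hopper [([325.0, 127.0, 406.0, 218.0], 0.59)]
tray [([194.0, 222.0, 269.0, 281.0], 0.98)]
tray_handle [([195.0, 225.0, 268.0, 285.0], 0.73)]
gate_grip [([359.0, 218.0, 395.0, 260.0], 0.66), ([341.0, 130.0, 396.0, 179.0], 0.52)]
ledge [([117.0, 226.0, 214.0, 327.0], 0.97)]
bar1 [([309.0, 156.0, 319.0, 176.0], 0.69), ([369.0, 148.0, 379.0, 155.0], 0.61), ([126.0, 238.0, 166.0, 262.0], 0.56)]
jar [([133.0, 257.0, 176.0, 302.0], 0.85), ([404.0, 181.0, 435.0, 220.0], 0.52), ([324.0, 125.0, 404.0, 219.0], 0.21)]
pumice [([128.0, 241.0, 166.0, 262.0], 0.7)]
top [[369.3, 0.0, 325.8], [0.0, 369.3, 201.9], [0.0, 0.0, 1.0]] [[-0.0261, -0.9996, -0.009, 0.0024], [-0.9941, 0.0269, -0.1053, 0.6007], [0.1055, 0.0061, -0.9944, 1.0709], [0.0, 0.0, 0.0, 1.0]]
hopper [([210.0, 181.0, 303.0, 251.0], 0.7)]
tray [([389.0, 218.0, 451.0, 259.0], 0.93)]
tray_handle [([385.0, 218.0, 450.0, 258.0], 0.62)]
gate_gri
[... 306 characters left out ...]
0, 230.0], 0.42)]
pumice []
{'t': 0.9, 'q': array([ 1.14992400e+00,  3.58791068e-01,  1.51036868e+00, -2.70415417e-05,
        1.27252291e+00, -1.15054579e-01]), 'joint_vel': array([ 0.00246074, -0.000454  , -0.00088608,  0.00327244, -0.00075866,
       -0.00018163]), 'effort': array([ 3.37569227e-04, -5.15325487e+01, -2.71135175e+01,  6.76205219e-02,
        2.44518172e-02,  3.77817202e-06]), 'eef_pos': array([0.18062566, 0.5721435 , 0.22264005]), 'ee_rot': array([-3.14150027e+00,  1.53429422e-05,  2.83578285e+00]), 'contact_force': array([ 0.0687105 , -0.46335317,  0.10207188]), 'torque': array([ 0.02049217,  0.01636056, -0.01109367]), 'grasp_force': 0.0, 'finger_gap': 0.08802386735308228}
```

```bash
python3 - <<'E'
import cv2, numpy as np
s=cv2.imread("pics/scene0.png"); t=cv2.imread("pics/top0.png")
cv2.imwrite("pics/s1.png",cv2.resize(s[90:350,90:490],(800,520),interpolation=cv2.INTER_CUBIC))
cv2.imwrite("pics/t1.png",cv2.resize(t[130:330,170:530],(792,440),interpolation=cv2.INTER_CUBIC))
E
```

```text
(no output)
```

View pics/s1.png

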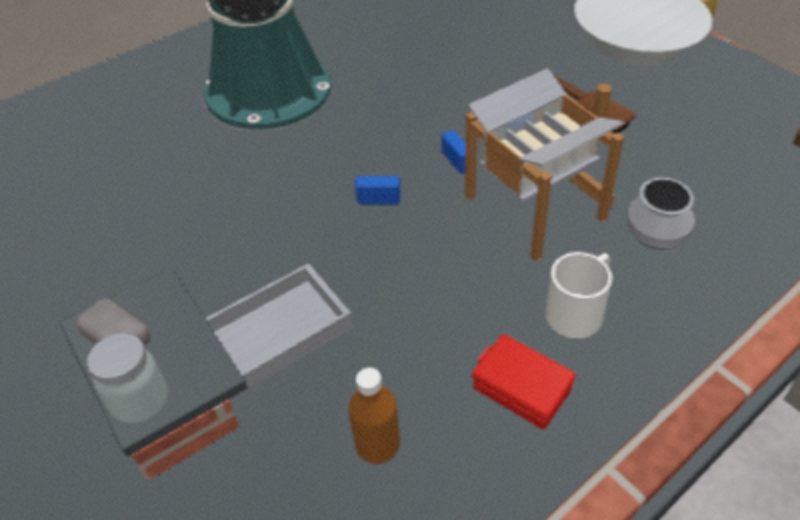

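View pics/t1.png

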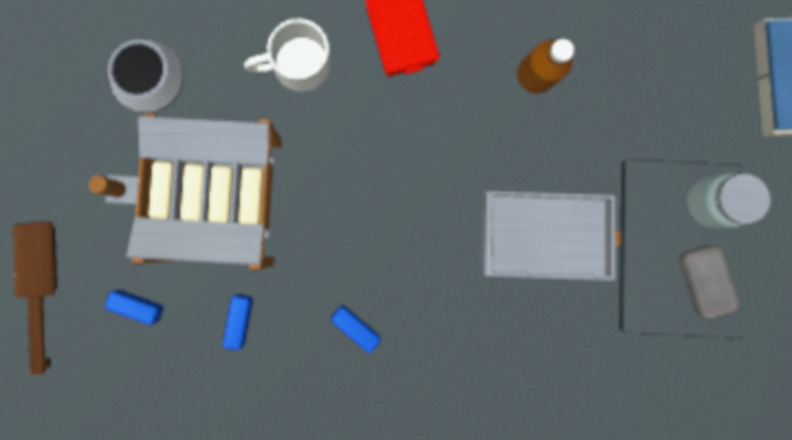

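The scene crop shows the tray at crop (280,320), running under the ledge on the left. The hopper is at (545,150) with its gate post at (603,100). In the top crop, the tray rim corners are (487,192), (485,277), (615,195) and (614,279). The hopper lip corners are (141,115), (270,121), (263,264) and (128,259), and the gate post top is at (98,184).

The cream bars in the hopper at (160–250,190) are the real ones. The three blue bars on the slab at (133,306), (237,322) and (356,328) are look-alikes, so I'll leave them alone.

```bash
cat > h.py <<'E'
from plant import env, imaging, job, spotter
import cv2, numpy as np
from scipy.spatial.transform import Rotation as R
def cam(n):
    c=imaging.calibration(n); K=np.array(c["camera_matrix"])
    if n!="wrist": return K,np.array(c["camera_from_world"])
    s=env.state(); T=np.eye(4); T[:3,:3]=R.from_euler("xyz",s["ee_rot"]).as_matrix(); T[:3,3]=s["eef_pos"]
    return K,np.linalg.inv(T@np.array(c["hand_eye"]))
def back(K,T,px,z):
    d=T[:3,:3].T@np.linalg.solve(K,[px[0],px[1],1]); o=-T[:3,:3].T@T[:3,3]
    return o+d*(z-o[2])/d[2]
def proj(K,T,P):
    p=K@(T[:3,:3]@np.asarray(P)+T[:3,3]); return p[:2]/p[2]
E
python3 - <<'E'
from h import *
K,T=cam("top")
f=lambda l,z:[np.round(back(K,T,(x/2.2+170-.27,y/2.2+130-.27),z),4).tolist() for x,y in l]
print("tray",f([(487,192),(485,277),(615,195),(614,279)],.034))
print("lips",f([(141,115),(270,121),(263,264),(128,259)],.192))
print("post",f([(98,184)],.185)," ledge",f([(624,160),(621,330)],.085))
print("barrow",f([(160,189),(251,195)],.144), "stub",f([(618,238)],.032))
print("jar",f([(745,199)],.175),"oil",f([(562,50)],.15),"mug",f([(298,50)],.09),"brush",f([(34,258),(37,366)],.03),"lota",f([(138,70)],.088))
K,T=cam("scene")
g=lambda l,z:[np.round(back(K,T,(x/2+90-.25,y/2+90-.25),z),4).tolist() for x,y in l]
print("post",g([(603,90)],.185),"tray far end",g([(310,266),(350,313)],.034),"ledge",g([(176,273),(245,384)],.085))
print("leg feet", g([(471,196),(539,256),(605,216)],0),"lips",g([(470,103),(546,71),(624,122),(530,160)],.192))
E
```

```text
tray [[0.5502, -0.2057, 0.034], [0.437, -0.198, 0.034], [0.5416, -0.3772, 0.034], [0.43, -0.369, 0.034]]
lips [[0.6414, 0.2204, 0.192], [0.6302, 0.0698, 0.192], [0.4651, 0.0805, 0.192], [0.4748, 0.2353, 0.192]]
post [[0.5625, 0.2725, 0.185]]  ledge [[0.5836, -0.3749, 0.085], [0.3688, -0.3577, 0.085]]
barrow [[0.5578, 0.2096, 0.144], [0.5476, 0.099, 0.144]] stub [[0.484, -0.3783, 0.032]]
jar [[0.5255, -0.4823, 0.175]] oil [[0.7148, -0.2855, 0.15]] mug [[0.7387, 0.0415, 0.09]] brush [[0.4778, 0.4064, 0.03], [0.3352, 0.4004, 0.03]] lota [[0.7184, 0.2511, 0.088]]
post [[0.5648, 0.2676, 0.185]] tray far end [[0.4445, -0.2007, 0.034], [0.5512, -0.2073, 0.034]] ledge [[0.3779, -0.362, 0.085], [0.5894, -0.3818, 0.085]]
leg feet [[0.4641, 0.0952, 0.0], [0.6295, 0.0849, 0.0], [0.6394, 0.2255, 0.0]] lips [[0.4638, 0.0891, 0.192], [0.4809, 0.2306, 0.192], [0.6404, 0.2243, 0.192], [0.6099, 0.0657, 0.192]]
```

```bash
python3 -m jog '[[[0,0,3],[3.4,-4.3,1],1],[[0,0,3],[3.4,-4.3,1],1],[[0,0,3],[3.4,-4.3,1],1],[[0,0,3],[3.4,-4.3,1],1],[[0,0,2.5],[3.4,-4.3,1],1]]'
python3 -m jog '[[[0,0,0],[3.4,-4.3,0],1],[[0,0,0],[3.4,-4.3,0],1],[[0,0,0],[1.0,-5.3,0],1],[[0,0,0],[1.0,-5.3,0],1],[[0,0,0],[1.0,-5.3,0],1]]'
python3 -m jog '[[[0,0,0],[1,-5.3,0],1],[[0,0,0],[1,-5.3,0],1],[[0,0,0],[1,-5.3,0],1],[[0,0,0],[0,-2,0],1],[[0,0,0],[0,0,0],1]]'
python3 - <<'E'
from h import *
K,T=cam("wrist"); im=imaging.capture("wrist"); cv2.imwrite("pics/w1.png",im)
np.savez("w1.npz",K=K,T=T); s=env.state(); print(s["t"],s["eef_pos"],np.degrees(s["ee_rot"]))
for t in ("tray","ledge","hopper"): print(t,[(np.round(b["rect"]).tolist(),round(b["p"],2)) for b in spotter.boxes_of("wrist",t)[:2]])
E
```

```text
t: 1.52
eef_pos: [0.3516, 0.3558, 0.2732]
ee_rot: [3.141, 0.001, 3.091]
contact_force: [0.9, -0.7, -0.3]
finger_gap: 0.0876
grasp_force: 0.0
t: 2.15
eef_pos: [0.4489, 0.1104, 0.2728]
ee_rot: [-3.142, 0.001, 3.089]
contact_force: [0.4, -0.8, 0.1]
finger_gap: 0.088
grasp_force: 0.0
t: 2.78
eef_pos: [0.4787, -0.0681, 0.2726]
ee_rot: [-3.142, 0.0, 3.086]
contact_force: [0.1, 0.5, -0.3]
finger_gap: 0.0877
grasp_force: 0.0
2.825 [ 0.47850472 -0.06695326  0.27259593] [ 1.79976851e+02 -9.43881933e-03  1.76885532e+02]
tray [([51.0, 148.0, 223.0, 238.0], 0.57)]
ledge [([0.0, 90.0, 85.0, 262.0], 0.85)]
hopper [([430.0, 150.0, 640.0, 292.0], 0.91)]
```

View pics/w1.png

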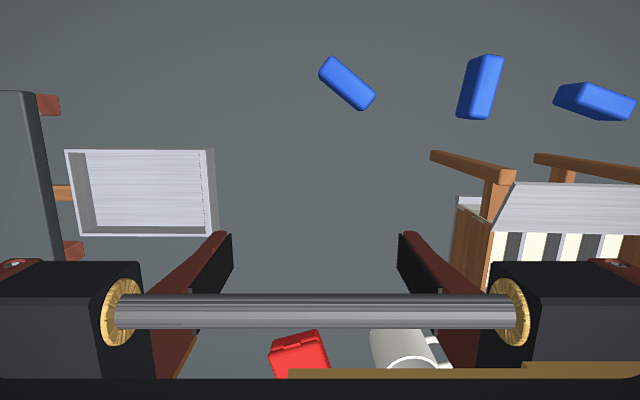

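The wrist view shows the tray rim at about (65–215, 150–237), and its plain end is on the right near column 207. The hopper's -y side and its legs are at (430–640, 150–290). I'll enlarge both to read the corners accurately.

```bash
python3 - <<'E'
import cv2,numpy as np
im=cv2.imread("pics/w1.png")
a=cv2.resize(im[135:250,50:230],(800,511),interpolation=cv2.INTER_CUBIC)
cv2.imwrite("pics/w1a.png",a)
E
```

```text
(no output)
```

View pics/w1a.png

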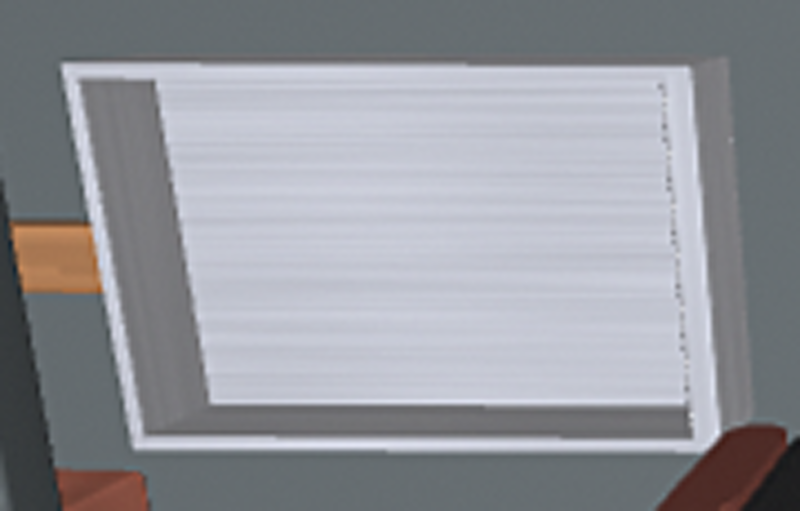

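The rim's outer corners in the crop are (63,64), (691,66), (720,451) and (135,449). The plain end rim is the band at x≈665–718.

```bash
python3 - <<'E'
from h import *
d=np.load("w1.npz"); K,T=d["K"],d["T"]
P=np.array([back(K,T,(x/4.444+50-.4,y/4.444+135-.4),.034)[:2] for x,y in [(63,64),(691,66),(720,451),(135,449)]])
print(P.round(4))
M=np.array([[-.056,-.086],[-.056,.086],[.056,.086],[.056,-.086]])
def fit(M,P):
    H=(M-M.mean(0)).T@(P-P.mean(0)); a=np.arctan2(H[0,1]-H[1,0],H[0,0]+H[1,1])
    Rm=np.array([[np.cos(a),-np.sin(a)],[np.sin(a),np.cos(a)]]); t=P.mean(0)-Rm@M.mean(0); return a,t,Rm,P-(M@Rm.T+t)
a,t,Rm,r=fit(M,P); print("tray",np.degrees(a),t,"lip",t+Rm@[0,.0815],"handle",t+Rm@[0,-.128]); print(r.round(4))
# hopper from top+scene picks (px) joint LSQ: x,y,yaw, lip half-length, gate
from scipy.optimize import least_squares
ct,cs=cam("top"),cam("scene")
tp=[(x/2.2+170-.27,y/2.2+130-.27) for x,y in [(141,115),(270,121),(263,264),(128,259)]]
sp=[(x/2+90-.25,y/2+90-.25) for x,y in [(470,103),(546,71),(624,122)]]
mod=lambda L:[(.083,L),(.083,-L),(-.083,-L),(-.083,L)]
def res(p):
    x,y,w,L,g=p; c,s=np.cos(w),np.sin(w); W=lambda u,v,z:[x+c*u-s*v,y+s*u+c*v,z]
    m=mod(L); o=[proj(*ct,W(*q,.192))-u for q,u in zip(m,tp)]+[proj(*cs,W(*q,.192))-u for q,u in zip([m[2],m[3],m[0]],sp)]
    o+=[proj(*ct,W(0,-.054,.144))-np.array((251/2.2+169.7,195/2.2+129.7)),proj(*ct,W(0,.054,.144))-np.array((160/2.2+169.7,189/2.2+129.7))]
    o+=[proj(*ct,W(0,.118+g,.185))-np.array((98/2.2+169.7,184/2.2+129.7)),proj(*cs,W(0,.118+g,.185))-np.array((603/2+89.75,90/2+89.75))]
    o+=[proj(*cs,W(-.082,-.069,0))-np.array((471/2+89.75,194/2+89.75)),proj(*cs,W(.082,-.069,0))-np.array((539/2+89.75,254/2+89.75)),proj(*cs,W(.082,.069,0))-np.array((605/2+89.75,216/2+89.75))]
    return np.ravel(o)
f=least_squares(res,[.553,.152,-.07,.076,0],loss="soft_l1"); print("hopper",f.x,np.degrees(f.x[2])); print(f.fun if 0 else res(f.x).reshape(-1,2).round(1).tolist())
E
```

```text
[[ 0.4312 -0.3702]
 [ 0.441  -0.1986]
 [ 0.5527 -0.2056]
 [ 0.5429 -0.3767]]
tray -3.32543597513422 [ 0.49196905 -0.28779603] lip [ 0.49669664 -0.20643326] handle [ 0.48454412 -0.4155805 ]
[[ 0.0002  0.0002]
 [-0.      0.    ]
 [-0.0001 -0.0004]
 [-0.      0.0002]]
hopper [ 5.53172979e-01  1.54263948e-01 -7.57904744e-02  7.53407429e-02
 -2.85923355e-04] -4.342474312425787
[[-1.0, -0.1], [-1.2, 0.0], [-1.9, 0.2], [-0.1, -0.5], [-0.7, 0.6], [0.0, -1.3], [0.1, 0.4], [-0.5, -0.5], [0.6, 0.2], [0.3, 0.2], [0.2, -0.9], [-0.4, 1.8], [-1.2, 2.0], [-1.6, 1.4]]
```

```bash
python3 -m jog '[[[0,0,0],[0.6,-4.65,-4],1],[[0,0,0],[0.6,-4.65,-4],1],[[0,0,0],[0.6,-4.65,-4],1],[[0,0,0],[0,0,-5],1],[[0,0,0],[0,0,-3],1]]'
python3 -m jog '[[[0,0,0],[0,0,0],1]]'
```

```text
t: 3.6
eef_pos: [0.4959, -0.2052, 0.0704]
ee_rot: [3.14, -0.002, 3.089]
contact_force: [-0.3, 0.2, -0.2]
finger_gap: 0.0881
grasp_force: 0.0
t: 3.72
eef_pos: [0.495, -0.2044, 0.0707]
ee_rot: [3.139, -0.005, 3.09]
contact_force: [0.1, 0.1, 0.4]
finger_gap: 0.088
grasp_force: 0.0
```

```bash
python3 -m jog '[[[0,0,0],[0.1,-0.2,-4],1],[[0,0,0],[0,0,-1.7],1],[[0,0,0],[0,0,0],-1],[[0,0,0],[0,0,0],-1],[[0,0,0],[0,0,0],-1]]' 25
python3 -m jog '[[[0,0,0],[0,0,0],-1],[[0,0,0],[0,0,0],-1],[[0,0,0],[0,0,0],-1]]'
```

```text
t: 4.35
eef_pos: [0.4987, -0.2087, 0.0171]
ee_rot: [-3.14, 0.002, 3.089]
contact_force: [0.5, 0.3, -0.4]
finger_gap: 0.0613
grasp_force: 0.0
t: 4.72
eef_pos: [0.4976, -0.2084, 0.0157]
ee_rot: [-3.141, 0.0, 3.089]
contact_force: [-0.3, 0.3, -0.2]
finger_gap: 0.0314
grasp_force: 0.0
```

```bash
python3 -m jog '[[[0,0,0],[0,0,0],-1],[[0,0,0],[0,0,0],-1],[[0,0,0],[0,0,0],-1],[[0,0,0],[0,0,0],-1]]' 25
```

```text
t: 5.22
eef_pos: [0.4974, -0.2082, 0.0155]
ee_rot: [3.141, -0.0, 3.089]
contact_force: [-0.9, 0.3, 0.2]
finger_gap: 0.0091
grasp_force: 25.0
```

```bash
python3 -m jog '[[[0,0,0],[0.1,2,0],-1],[[0,0,0],[0.9,3.5,0],-1],[[0,0,-0.5],[1.1,3.8,0],-1],[[0,0,-0.5],[1.1,3.8,0],-1],[[0,0,0],[0.8,2.7,0],-1]]' 35
python3 -m jog '[[[0,0,0],[0,0,0],-1],[[0,0,0],[0,0,0],-1],[[0,0,0],[0,0,0],1],[[0,0,0],[0,0,0],1],[[0,0,0],[0,0,0],1]]'
```

```text
t: 5.85
eef_pos: [0.5374, -0.0481, 0.0155]
ee_rot: [-3.141, -0.001, 3.073]
contact_force: [-0.7, -2.6, -1.3]
finger_gap: 0.0086
grasp_force: 35.0
t: 6.48
eef_pos: [0.5376, -0.0511, 0.0157]
ee_rot: [-3.141, 0.0, 3.07]
contact_force: [-0.1, 0.2, -0.8]
finger_gap: 0.0354
grasp_force: 0.0
```

```bash
python3 -m jog '[[[0,0,0],[0,0,6],1],[[0,0,0],[0,-1,6],1],[[0,0,0],[-0.3,-4,4],1],[[0,0,0],[-0.3,-5,2],1],[[0,0,0],[0,0,0],1]]'
python3 - <<'E'
from h import *
print(env.state()["q"].round(2)); K,T=cam("wrist"); im=imaging.capture("wrist"); cv2.imwrite("pics/w2.png",im)
np.savez("w2.npz",K=K,T=T)
e=[(.4992,-.1324)]; a=-.075; c,s=np.cos(a),np.sin(a)
im2=cv2.resize(im,(800,500)); cv2.imwrite("pics/w2b.png",im2)
E
```

```text
t: 7.1
eef_pos: [0.533, -0.1542, 0.1979]
ee_rot: [-3.139, 0.005, 3.067]
contact_force: [-0.2, -0.0, -0.3]
finger_gap: 0.0853
grasp_force: 0.0
[-0.41  0.32  1.64 -0.    1.18 -1.9 ]
```

View pics/w2b.png

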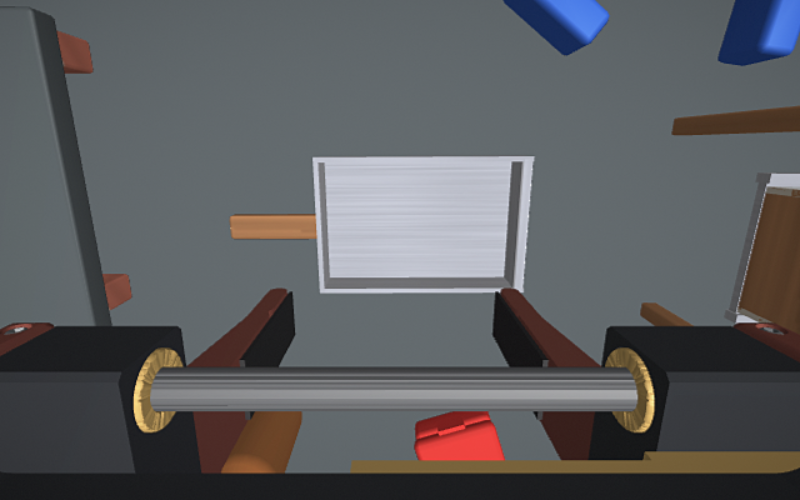

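The tray is clear of the ledge. Its rim corners are at (313,157), (534,156), (523,292) and (321,293), and the handle is at (231–318, 227).

```bash
python3 - <<'E'
from h import *
d=np.load("w2.npz"); K,T=d["K"],d["T"]
P=np.array([back(K,T,(x/1.25-.1,y/1.25-.1),.034)[:2] for x,y in [(313,157),(534,156),(523,292),(321,293)]])
M=np.array([[-.056,-.086],[-.056,.086],[.056,.086],[.056,-.086]])
H=(M).T@(P-P.mean(0)); a=np.arctan2(H[0,1]-H[1,0],H[0,0]+H[1,1])
c,s=np.cos(a),np.sin(a);Rm=np.array([[c,-s],[s,c]]);t=P.mean(0)
print("tray",t,np.degrees(a),(P-t-M@Rm.T).round(4).tolist(),"grip138",t+Rm@[0,-.138], back(K,T,(274/1.25,227/1.25),.032),back(K,T,(231/1.25,227/1.25),.032))
h=np.array([.5532,.1543]);w=np.radians(-4.34);Rh=np.array([[np.cos(w),-np.sin(w)],[np.sin(w),np.cos(w)]])
print("tray in hopper",Rh.T@(t-h),"home grip138",h+Rh@[0,.002-.138])
E
```

```text
tray [ 0.53055911 -0.12969934] -3.7999340769016525 [[-0.0002, 0.0], [0.0, -0.0002], [0.0001, -0.0003], [0.0002, 0.0005]] grip138 [ 0.52141347 -0.26739596] [ 0.52199016 -0.25071771  0.032     ] [ 0.51946445 -0.28583684  0.032     ]
tray in hopper [-0.00108436 -0.28489833] home grip138 [0.54290822 0.01868997]
```

```bash
python3 -m jog '[[[0,0,-10],[-0.3,-2.4,0],1],[[0,0,-10],[-0.3,-2.4,0],1],[[0,0,-10],[-0.3,-2.4,0],1],[[0,0,-10],[-0.3,-2.4,0],1],[[0,0,-10],[0,-2.2,0],1]]'
python3 -m jog '[[[0,0,-10],[0,0,0],1],[[0,0,-10],[0,0,0],1],[[0,0,-10],[0,0,0],1],[[0,0,-10],[0,0,0],1],[[0,0,0],[0,0,0],1]]'
```

```text
t: 7.78
eef_pos: [0.5188, -0.2672, 0.1942]
ee_rot: [-3.141, -0.003, 2.194]
contact_force: [-0.9, -0.0, -0.6]
finger_gap: 0.0879
grasp_force: 0.0
t: 8.4
eef_pos: [0.5191, -0.2667, 0.1944]
ee_rot: [-3.139, -0.002, 1.503]
contact_force: [0.2, -0.0, -0.5]
finger_gap: 0.0877
grasp_force: 0.0
```

```bash
python3 -m jog '[[[0,0,0],[0.2,0,-5.5],1],[[0,0,0],[0,0,-5.5],1],[[0,0,0],[0,0,-5],0.5],[[0,0,0],[0,0,-2.6],0],[[0,0,0],[0,0,0],-1]]' 30
python3 -m jog '[[[0,0,0],[0,0,0],-1],[[0,0,0],[0,0,0],-1],[[0,0,0],[0,0,0],-1],[[0,0,0],[0,0,0],-1]]'
```

```text
t: 9.02
eef_pos: [0.5196, -0.2663, 0.0071]
ee_rot: [-3.136, -0.003, 1.504]
contact_force: [0.4, -0.9, 0.6]
finger_gap: 0.0616
grasp_force: 0.0
t: 9.52
eef_pos: [0.5219, -0.2686, 0.0104]
ee_rot: [3.141, 0.001, 1.501]
contact_force: [-0.9, -0.6, 0.6]
finger_gap: 0.0212
grasp_force: 0.5
```

```bash
python3 -m jog '[[[0,0,0],[0,0,0],-1],[[0,0,-0.25],[0.2,3,0],-1],[[0,0,-0.25],[0.35,4.5,0],-1],[[0,0,0],[0.4,5,0],-1],[[0,0,0],[0.4,5,0],-1]]' 30
python3 -m jog '[[[0,0,0],[0.3,4.5,0],-1],[[0,0,0],[0.2,3,0],-1],[[0,0,0],[0.1,1.5,0],-1],[[0,0,0],[0,0,0],-1]]'
```

```text
t: 10.15
eef_pos: [0.5364, -0.0933, 0.0103]
ee_rot: [3.139, 0.002, 1.492]
contact_force: [0.4, -3.4, 2.2]
finger_gap: 0.02
grasp_force: 30.0
t: 10.65
eef_pos: [0.5418, -0.002, 0.0101]
ee_rot: [3.14, -0.001, 1.493]
contact_force: [1.0, 5.3, 5.6]
finger_gap: 0.0196
grasp_force: 30.0
```

```bash
python3 - <<'E'
from h import *
K,T=cam("wrist"); im=imaging.capture("wrist"); cv2.imwrite("pics/w3.png",cv2.resize(im,(800,500))); np.savez("w3.npz",K=K,T=T)
s=env.state();print(s["eef_pos"],s["contact_force"],s["finger_gap"],s["q"].round(2))
E
```

```text
[ 0.54172021 -0.00248166  0.01001949] [-0.09442112  5.45268347  6.04437252] 0.01984046392534854 [-0.13  0.56  1.83  0.    0.75 -0.06]
```

View pics/w3.png

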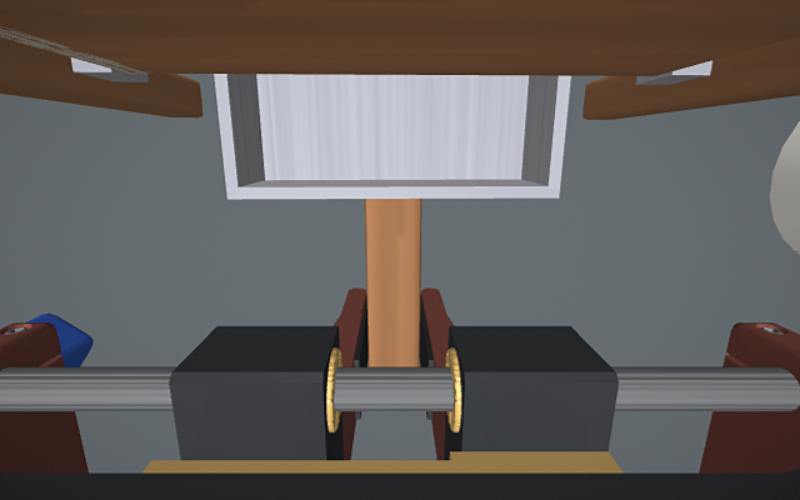

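The tray sits centred between the legs: its rim is at 217–570 and the legs end at 203 and 583. It has about 2 cm left to go to the stop.

```bash
python3 -m jog '[[[0,0,0],[0.08,1.2,0],-1],[[0,0,0],[0.04,0.6,0],-1],[[0,0,0],[0,0,0],-1]]'
python3 -m jog '[[[0,0,0],[0,0.3,0],-1],[[0,0,0],[0,0,0],-1]]'
```

```text
t: 11.08
eef_pos: [0.5433, 0.0133, 0.0102]
ee_rot: [3.14, 0.001, 1.492]
contact_force: [0.0, -1.3, 7.6]
finger_gap: 0.0197
grasp_force: 30.0
t: 11.32
eef_pos: [0.5434, 0.0157, 0.0103]
ee_rot: [3.14, 0.001, 1.492]
contact_force: [-0.6, -3.7, 7.4]
finger_gap: 0.0196
grasp_force: 30.0
```

```bash
python3 -m jog '[[[0,0,0],[0,0.3,0],-1],[[0,0,0],[0,0,0],-1]]'
python3 -m jog '[[[0,0,0],[0,0.2,0],-1],[[0,0,0],[0,0,0],-1]]'
python3 -m jog '[[[0,0,0],[0,0.2,0],-1],[[0,0,0],[0,0,0],-1]]'
```

```text
t: 11.58
eef_pos: [0.5433, 0.0175, 0.0102]
ee_rot: [3.14, 0.003, 1.492]
contact_force: [-1.0, -9.2, 7.7]
finger_gap: 0.0198
grasp_force: 30.0
t: 11.82
eef_pos: [0.5431, 0.0177, 0.0102]
ee_rot: [3.14, 0.006, 1.493]
contact_force: [-2.2, -18.2, 7.1]
finger_gap: 0.02
grasp_force: 30.0
t: 12.08
eef_pos: [0.5425, 0.0184, 0.0102]
ee_rot: [3.141, 0.007, 1.494]
contact_force: [-3.5, -25.8, 8.9]
finger_gap: 0.0193
grasp_force: 30.0
```

```bash
python3 -m jog '[[[0,0,0],[0,-0.5,0],-1],[[0,0,0],[0,0,0],1],[[0,0,0],[0,0,0],1],[[0,0,0],[0,0,0],1],[[0,0,0],[-0.1,-0.5,0],1]]'
python3 -m jog '[[[0,0,0],[0,0,3],1],[[0,0,0],[0,-1,6],1],[[0,0,0],[0,-1,6],1],[[0,0,0],[0,0,6],1],[[0,0,0],[0,0,5],1]]'
python3 - <<'E'
from h import *
im=imaging.capture("wrist"); cv2.imwrite("pics/w4.png",cv2.resize(im,(800,500)))
im=imaging.capture("scene"); cv2.imwrite("pics/s4.png",im); im=imaging.capture("top"); cv2.imwrite("pics/t4.png",im)
E
```

```text
t: 12.7
eef_pos: [0.5412, 0.0148, 0.0095]
ee_rot: [-3.141, -0.0, 1.493]
contact_force: [0.3, 0.4, 1.2]
finger_gap: 0.0559
grasp_force: 0.0
t: 13.32
eef_pos: [0.5413, -0.0057, 0.2722]
ee_rot: [3.14, 0.0, 1.492]
contact_force: [0.2, -0.7, 0.3]
finger_gap: 0.0879
grasp_force: 0.0
```

View pics/w4.png

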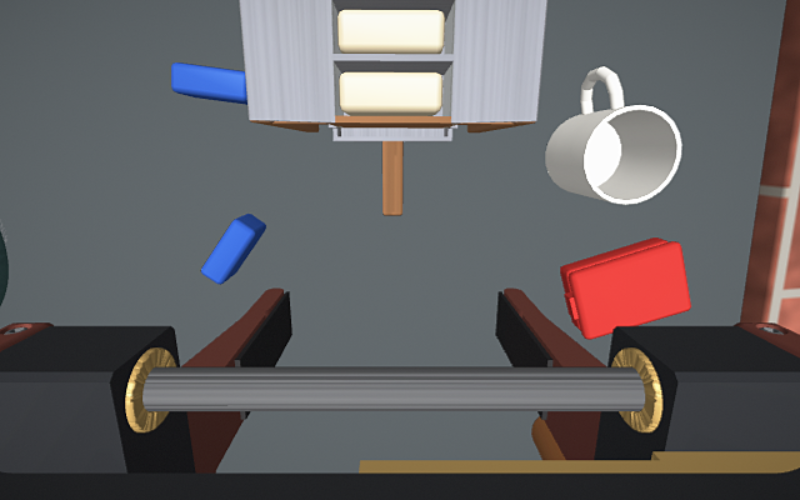

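The tray is in place under the hopper. Its handle sticks out at (393,142–214), centred on the hopper.

```bash
python3 -m jog '[[[0,0,0],[0.4,5,0],1],[[0,0,0],[0.4,5,0],1],[[0,0,0],[0.4,5,0],1],[[0,0,0],[0,0,0],1]]'
python3 - <<'E'
from h import *
K,T=cam("wrist"); im=imaging.capture("wrist"); cv2.imwrite("pics/w5.png",cv2.resize(im,(800,500))); np.savez("w5.npz",K=K,T=T)
print([(np.round(b["rect"]).tolist(),round(b["p"],2)) for b in spotter.boxes_of("wrist","gate_grip")[:2]])
h=np.array([.5532,.1543]);w=np.radians(-4.34);Rh=np.array([[np.cos(w),-np.sin(w)],[np.sin(w),np.cos(w)]])
for g in (0,.008): print(proj(K,T,[*(h+Rh@[0,.118+g]),.185])*1.25)
E
```

```text
t: 13.98
eef_pos: [0.5521, 0.1474, 0.2675]
ee_rot: [-3.138, -0.0, 1.496]
contact_force: [-0.9, -0.2, 0.0]
finger_gap: 0.088
grasp_force: 0.0
[([279.0, 18.0, 358.0, 158.0], 0.89), ([270.0, 99.0, 365.0, 288.0], 0.56)]
[394.64535425  42.00592671]
[394.70050978  25.80809541]
```

View pics/w5.png

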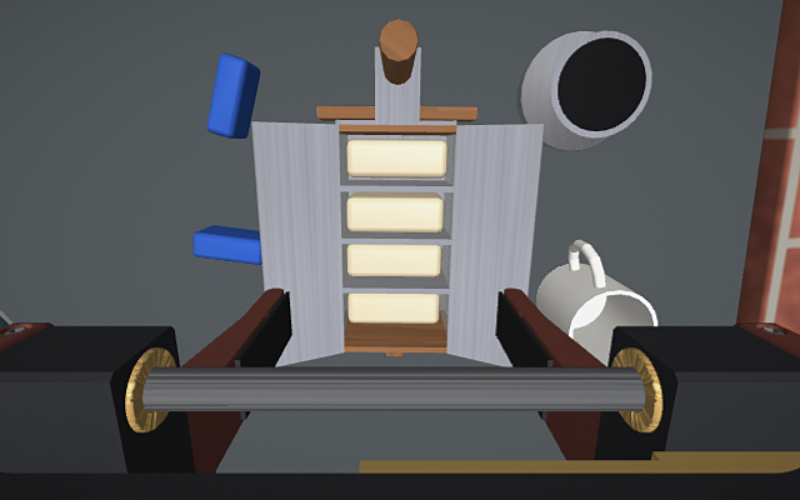

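The gate post top is at (398,40), against a predicted (394.6,42) for a shut gate, so the gate is essentially shut. All four cream bars are in their lanes.

```bash
python3 - <<'E'
from h import *
d=np.load("w5.npz");K,T=d["K"],d["T"]
b=lambda x,y,z:back(K,T,(x/1.25-.1,y/1.25-.1),z).round(4)
print("post",b(398,40,.185),"lips",b(253,122,.192),b(543,124,.192),"bars",b(397,161,.144),b(394,312,.144), env.state()["eef_pos"])
E
```

```text
post [0.564  0.2729 0.185 ] lips [0.4804 0.2358 0.192 ] [0.6413 0.2229 0.192 ] bars [0.559  0.2073 0.144 ] [0.5489 0.0969 0.144 ] [0.5522274  0.14449437 0.267866  ]
```

```bash
python3 -m jog '[[[0,0,0],[0.4,4.3,0],1],[[0,0,0],[0.4,4.3,0],1],[[0,0,0],[0.35,4.2,0],1],[[0,0,0],[0,0,-4.5],1],[[0,0,0],[0,0,-2],1]]'
python3 -m jog '[[[0,0,0],[0,0,0],1]]'
```

```text
t: 14.7
eef_pos: [0.5634, 0.2708, 0.2015]
ee_rot: [-3.138, 0.002, 1.491]
contact_force: [-0.3, 0.0, -0.5]
finger_gap: 0.0875
grasp_force: 0.0
t: 14.82
eef_pos: [0.5633, 0.2705, 0.2021]
ee_rot: [-3.137, 0.003, 1.49]
contact_force: [0.5, -0.0, 0.8]
finger_gap: 0.0879
grasp_force: 0.0
```

```bash
python3 -m jog '[[[0,0,0],[0.1,0.25,-3.6],1],[[0,0,0],[0,0,-2],1],[[0,0,0],[0,0,0],-1],[[0,0,0],[0,0,0],-1],[[0,0,0],[0,0,0],-1]]' 45
python3 -m jog '[[[0,0,0],[0,0,0],-1],[[0,0,0],[0,0,0],-1],[[0,0,0],[0,0,0],-1],[[0,0,0],[0,0,0],-1]]'
```

```text
t: 15.45
eef_pos: [0.5669, 0.2752, 0.1502]
ee_rot: [3.139, -0.001, 1.492]
contact_force: [-0.1, 0.7, 0.1]
finger_gap: 0.0611
grasp_force: 0.0
t: 15.95
eef_pos: [0.564, 0.2753, 0.1485]
ee_rot: [-3.138, 0.0, 1.492]
contact_force: [-4.5, 1.4, 8.2]
finger_gap: 0.0216
grasp_force: 38.8
```

```bash
python3 -m jog '[[[0,0,0],[0,-0.3,0],-1],[[0,0,0],[0,0,0],-1]]'
python3 -m jog '[[[0,0,0],[0,-0.3,0],-1],[[0,0,0],[0,0,0],-1]]'
python3 -m jog '[[[0,0,0],[0,-0.3,0],-1],[[0,0,0],[0,0,0],-1]]'
```

```text
t: 16.2
eef_pos: [0.5639, 0.274, 0.1485]
ee_rot: [-3.138, -0.003, 1.492]
contact_force: [-5.0, 6.7, 2.4]
finger_gap: 0.0213
grasp_force: 45.0
t: 16.45
eef_pos: [0.564, 0.2739, 0.1486]
ee_rot: [-3.138, -0.007, 1.491]
contact_force: [-5.3, 16.3, -0.4]
finger_gap: 0.0216
grasp_force: 45.0
t: 16.7
eef_pos: [0.5639, 0.2733, 0.1487]
ee_rot: [-3.138, -0.011, 1.491]
contact_force: [-5.1, 24.9, -2.3]
finger_gap: 0.0217
grasp_force: 45.0
```

```bash
python3 -m jog '[[[0,0,0],[0.05,1.5,0],-1],[[0,0,0],[0.15,2,0],-1],[[0,0,0],[0.15,2,0],-1],[[0,0,0],[0,0,0],-1]]'
```

```text
t: 17.2
eef_pos: [0.568, 0.3226, 0.1486]
ee_rot: [-3.139, -0.001, 1.493]
contact_force: [-5.5, 3.5, 3.6]
finger_gap: 0.0216
grasp_force: 45.0
```

```bash
python3 -m jog '[[[0,0,0],[0.1,1.5,0],-1],[[0,0,0],[0.1,1.0,0],-1],[[0,0,0],[0,0,0],-1]]'
python3 -m jog '[[[0,0,0],[0,0.3,0],-1],[[0,0,0],[0,0,0],-1],[[0,0,0],[0,0,0],-1]]'
python3 - <<'E'
from h import *
s=cv2.resize(imaging.capture("scene")[110:240,260:460],(800,520),interpolation=cv2.INTER_CUBIC)
w=cv2.resize(imaging.capture("wrist"),(400,250)); t=cv2.resize(imaging.capture("top")[160:260,190:350],(400,250))
cv2.imwrite("pics/m6.png",np.vstack([cv2.resize(s,(500,325)),cv2.resize(np.hstack([w,t]),(500,156))]))
for n in ("scene","top"): print(n,[(np.round(b["rect"]).tolist(),round(b["p"],2)) for b in spotter.boxes_of(n,"bar1")])
E
```

```text
t: 17.58
eef_pos: [0.57, 0.3464, 0.1486]
ee_rot: [-3.139, 0.0, 1.492]
contact_force: [-5.2, 1.2, 3.6]
finger_gap: 0.0217
grasp_force: 45.0
t: 17.95
eef_pos: [0.5701, 0.3483, 0.1486]
ee_rot: [-3.139, 0.001, 1.492]
contact_force: [-4.1, -2.1, 4.6]
finger_gap: 0.0213
grasp_force: 45.0
scene [([268.0, 178.0, 290.0, 191.0], 0.8), ([310.0, 155.0, 320.0, 175.0], 0.61), ([366.0, 147.0, 382.0, 154.0], 0.6), ([341.0, 185.0, 356.0, 200.0], 0.59)]
top [([217.0, 260.0, 244.0, 277.0], 0.81), ([318.0, 267.0, 344.0, 292.0], 0.76), ([266.0, 209.0, 284.0, 231.0], 0.65), ([249.0, 205.0, 263.0, 227.0], 0.62), ([236.0, 201.0, 250.0, 229.0], 0.51)]
```

View pics/m6.png

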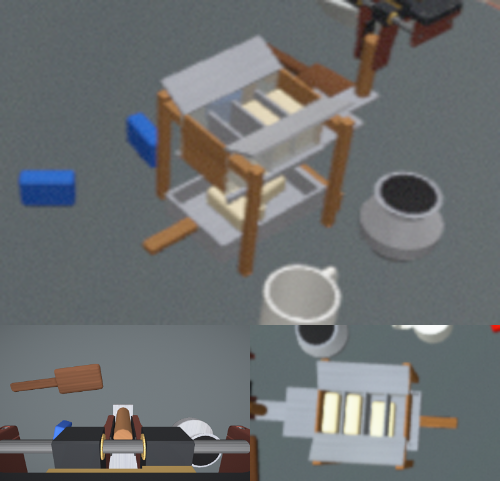

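Two cream bars show in the tray, at (230,205) and (265,190) in the mosaic, and two are still high in the hopper at (262,110) and (285,100). The estimated opening is about 75 mm. I'll nudge it to about 78 mm and confirm in a crop.

```bash
python3 -m jog '[[[0,0,0],[0,0.3,0],-1],[[0,0,0],[0,0,0],-1],[[0,0,0],[0,0,0],-1]]'
python3 - <<'E'
from h import *
s=cv2.resize(imaging.capture("scene")[120:220,315:415],(500,500),interpolation=cv2.INTER_CUBIC)
t=cv2.resize(imaging.capture("top")[180:255,215:275],(300,375),interpolation=cv2.INTER_CUBIC)
o=np.zeros((500,800,3),np.uint8);o[:,:500]=s;o[:375,500:]=t
cv2.imwrite("pics/m7.png",o)
E
```

```text
t: 18.58
eef_pos: [0.5704, 0.3512, 0.1486]
ee_rot: [-3.14, 0.001, 1.492]
contact_force: [-5.0, -2.6, 4.9]
finger_gap: 0.0214
grasp_force: 45.0
```

View pics/m7.png

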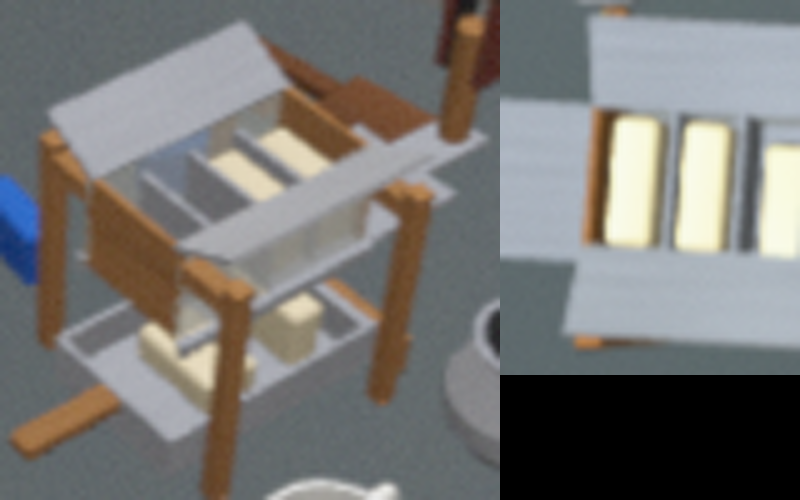

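Bar1 lies in the tray at (190,365) and bar2 at (290,325). The other two bars are still in the hopper at (240,170) and (290,145). Now I'll shut the gate.

```bash
python3 -m jog '[[[0,0,0],[-0.1,-1.5,0],-1],[[0,0,0],[-0.15,-2,0],-1],[[0,0,0],[-0.15,-2,0],-1],[[0,0,0],[-0.15,-1.7,0],-1],[[0,0,0],[0,-0.8,0],-1]]'
python3 -m jog '[[[0,0,0],[0,-0.3,0],-1],[[0,0,0],[0,0,0],-1],[[0,0,0],[0,0,0],-1]]'
```

```text
t: 19.3
eef_pos: [0.564, 0.2731, 0.1486]
ee_rot: [-3.138, -0.003, 1.491]
contact_force: [-8.1, 24.3, -2.0]
finger_gap: 0.0218
grasp_force: 45.0
t: 19.68
eef_pos: [0.564, 0.2734, 0.1486]
ee_rot: [-3.138, -0.007, 1.491]
contact_force: [-6.9, 15.3, 2.2]
finger_gap: 0.0215
grasp_force: 45.0
```

Shut against its stop. I'll relax the push, release and rise clear.

```bash
python3 -m jog '[[[0,0,0],[0.1,0.3,0],-1],[[0,0,0],[0,0,0],1],[[0,0,0],[0,0,0],1],[[0,0,0],[0,0,0],1],[[0,0,0],[0,0,0],1]]'
python3 -m jog '[[[0,0,0],[0,0,0],1],[[0,0,0],[0,0,3],1],[[0,0,0],[0,0,5],1],[[0,0,0],[0,0,5],1],[[0,0,0],[0,0,0],1]]'
python3 -m jog '[[[0,0,0],[0,-4,0],1],[[0,0,0],[0,-4,0],1],[[0,0,0],[0,-4,0],1],[[0,0,0],[0,0,0],1],[[0,0,0],[0,0,0],1]]'
python3 - <<'E'
from h import *
h=np.array([.5532,.1543]);w=np.radians(-4.34);Rh=np.array([[np.cos(w),-np.sin(w)],[np.sin(w),np.cos(w)]])
K,T=cam("wrist"); imaging.capture("wrist")
for b in spotter.boxes_of("wrist","gate_grip")[:2]:
    r=b["rect"]; print(np.round(r),round(b["p"],2))
for g in (0,.01): print(g,proj(K,T,[*(h+Rh@[0,.118+g]),.185]), "top edge of post top ->",proj(K,T,[*(h+Rh@[0,.129+g]),.185]))
imaging.capture("scene")
for t in ("tray","bar1"): print(t,[(np.round(b["rect"]).tolist(),round(b["p"],2)) for b in spotter.boxes_of("scene",t)])
E
```

```text
t: 20.3
eef_pos: [0.5672, 0.2719, 0.1486]
ee_rot: [3.141, -0.0, 1.492]
contact_force: [-0.5, -0.3, 0.3]
finger_gap: 0.058
grasp_force: 0.0
t: 20.92
eef_pos: [0.5696, 0.2731, 0.2836]
ee_rot: [3.133, -0.004, 1.492]
contact_force: [0.3, -0.2, -0.2]
finger_gap: 0.0878
grasp_force: 0.0
t: 21.55
eef_pos: [0.5664, 0.1524, 0.2778]
ee_rot: [-3.14, -0.0, 1.491]
contact_force: [0.3, 0.1, -0.2]
finger_gap: 0.0875
grasp_force: 0.0
[267.  36. 342. 249.] 0.83
0 [295.25208987  46.55835253] top edge of post top -> [294.99216853  29.72677626]
0.01 [295.01605224  31.27340034] top edge of post top -> [294.75046773  14.07509718]
tray [([319.0, 179.0, 392.0, 211.0], 0.86)]
bar1 [([270.0, 179.0, 290.0, 192.0], 0.73), ([367.0, 178.0, 378.0, 190.0], 0.62), ([311.0, 158.0, 318.0, 175.0], 0.43), ([358.0, 149.0, 371.0, 162.0], 0.41)]
```

```bash
python3 -c "
from plant import job
print(job.job_done())"
```

```text
the job is handed in; nothing more can be done
None
```

The job is handed in, verdict not shown: by the pictures and force readings the tray is home under the hopper with its handle out, bar1 and bar2 are in it, bar3 and bar4 are still in the hopper, and the gate is shut (t ≈ 22 s).

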